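# Zero, click in and lock the fence of a glass grinder

## Robot

A 6-joint arm with a two-finger parallel gripper is mounted at the origin on the work surface. World frame = base frame: x ahead of the robot, y to its left, z up, the work surface at z = 0. Lengths are in mm, angles in degrees, forces in N, time in s.
With the tool pointing down it reaches from about 350 to 850 mm from the base axis. Payload 8.1 kg.
Tool frame: the origin (TCP) lies midway between the tips of the shut fingers; the grasp point (between the pads) lies 19 mm behind it (r.pinch_z is the distance from the TCP to the grasp point, in mm); z points along the fingers, y is the line along which they close (so a half turn about z gives the same grasp; the last joint's range is limited). The gripper opens to 85 mm and grips with 20 to 120 N. Pads are 22 mm wide; open, the fingers measure 114 mm over their backs; the gripper's body (76 mm by 85 mm) begins 54 mm behind the grasp point. The pads swing forward as they close: fully open they stand 13 mm farther back than shut.
Start: joints at [61.284, 7.471, 85.268, -0, 87.261, -4.893], TCP at [242.333, 548.89, 231.292] pointing down, gripper open.
Joint ranges: [-169.43, 169.43], [-51.17, 129.36], [1.28, 143.12], [-76.62, 256.62], [0, 156.53], [-152.29, 152.29]. Speed limits (degrees/s): [136.94, 136.94, 159.86, 180, 180, 180].

## Interface

Orientations are given as [roll, pitch, yaw] about the fixed x, y, z axes, in that order (R = Rz(yaw) Ry(pitch) Rx(roll)).
In Python, from bench import sensors, optics, job, r gives the robot as it stands.
- The arm moves only by the tool play_rows, never from a script. Its argument "motion" is a list that holds one entry, the list of rows, each a list of 6 numbers: the shift along the tool's x, y, z in cm, then the turn, a rotation vector about the tool's x, y, z in degrees. In form: [[[x, y, z, ax, ay, az], ...]]. A call has 1 to 5 rows; each row is the pose to reach, as a shift and turn from the pose commanded when the call began, along the tool's axes at that moment; what a row does not reach only later rows make up. A row lasts 1/10 s, in which the tool goes at most 50 mm and 8.59 degrees, less where a joint would pass 70% of its speed; a pose out of reach is approached as far as the arm can. A call with a gripper value outside its range is refused whole. "jaw" is the opening, from 0 (shut) to 1 (fully open), set as the call begins (left out, the last holds). The fingers move at their own pace and stop on an object; "squeeze" is the grip in N (left out, the last holds). Time passes only in rows, so rows that repeat a pose let the fingers close. It gives the time, the measured TCP pose, the force, the opening and the grip force at its end, in the units of the state.
- sensors.sense(): the state, without advancing time (a new reading comes with each control period).
- optics.snapshot(name): name is "scene" or "side" or "wrist"; returns a dict with "pixels" (384x512x3 uint8, red, green, blue), "mtx" (3x3 intrinsics, pixels), "R" (3x3) and "t" (3): a world point X has camera coordinates R X + t; the wrist camera has in their place "T_tool_cam" (4x4, takes a point from camera to tool coordinates, whose origin is the TCP and whose axes are the flange's). Camera axes: x right, y down, z forward; pixel columns grow to the right and rows downward; lengths in mm; the calibration is good to about 2 mm. A picture is of the moment at which its call begins: read the wrist's pose just before it. There is no depth.
- job.hand_in(): hands the job in; it is judged then, once.
The state is a dict: "time": time; "joint_pos": joint angles; "qd": joint speeds; "joint_efforts": joint torques, N m; "tool_pos": TCP position; "tcp_rot": TCP orientation; "ft_force": force on the tool from outside, world axes, zero at the start; "wrist_torque": the same for the moment, N m; "finger_gap": finger opening in mm; "grip_force": force on a finger pad.
Only numpy, scipy, OpenCV 4.12 (cv2) and the standard library are available. Lean on these libraries where they do the work, as an engineer would, in place of code of your own. Each camera call takes 0.05 s, during which the arm holds its last target. There are 200 camera calls.

## Task

Set the fence of the bench glass grinder: wind its click dial back anticlockwise until it rests against the end stop, without forcing it past the stop. Then turn it clockwise exactly six clicks and throw the locking lever fully over to its far side, once the dial is set. Leave the pieces of glass, the stone, the jar and the cup where they are.

Things in the scene. Friction and masses are not known exactly. Their poses are not given: they have to be found in the camera images.
- grinder: bench glass grinder, grey with a steel deck, 260 x 360 x 60 mm, bolted to the table; origin at the centre of its underside, x away from its front, y to its left, z up. In this frame (mm) the dial's axis stands at (-60, 100), the lever at (-60, -110), a fence bar 26 mm high lies across the deck (top at z 60) at about x 20, the grinding bit stands 28 mm high at (85, 0)
- dial_grip (a point): on the vertical axis of the black click dial, at the height to grip, 122 mm above the table. The dial: a ribbed disc 57 mm across (88 to 99 mm above the table), on it an upright bar grip 46 mm long, 14 mm thick, 98 to 138 mm above the table. The point turns with the grip: x along the bar, away from the white line on its top, y across it, z up. Clockwise from above is forward
- dial_disc (a point): centre of the underside of the dial's disc, on its axis, turning with it (axes as the grip's). 16 clicks a turn (0.393 rad each): each resists with up to about 0.2 N m, then drops into the next notch; let go between notches, it falls into the nearer one. It starts 2 to 4 clicks forward of the end stop, which cannot be seen and lies elsewhere every time; its notch is the last
- grip (a joint): twist of the bar grip on the disc, rad. The grip drives the disc through a sprung clutch: 0 in normal use; at the end stop the disc is blocked and the resistance leaps to 0.3 N m, past a click's; turned on anticlockwise the clutch gives (4 N m/rad, 0.7 N m at 0.1 rad). From 0.2 rad (half a click) the stop counts as forced. It springs back when released
- fence_mid (a point): top middle of the aluminium fence bar (16 x 320 x 26 mm) lying across the deck, 86 mm above the table: at x 20.0 mm of the grinder with the dial in the notch at the end stop, +0.2 mm for every click forward; too little for single clicks to show in a reading
- lock (a joint): angle of the locking lever, rad: 0 leaning to the grinder's front (-x of the grinder, unlocked), 1.0 fully over to the far side (+x, locked); it stays where it is left and takes a light push
- lock_tip (a point): centre of the ball (26 mm) at the top of the locking lever, a 10 mm rod 70 mm long; it swings in the grinder's x-z plane, 0.5 rad either side of upright, about a pivot 82 mm above the table at (-60, -110) of the grinder, on a grey block 70 x 50 x 25 mm on the deck
- blank_center (a point): glass disc, 60 mm diameter, 16 mm thick, lying on the deck behind the fence; its centre; not to be moved
- stone_center (a point): grey dressing stone for the bit, 60 x 20 x 14 mm, lying on the deck between dial and lever; its centre; not to be moved
- weight_center (a point): glass paperweight, 72 mm diameter, 60 mm high, on the table; its centre; not to be moved
- frit_center (a point): glass jar, 70 mm diameter, 90 mm high, on the table; its centre; not to be moved
- blockcup_center (a point): wooden blocking cup, 90 mm diameter, 60 mm high, on the table; its centre; not to be moved

How it is judged (in metres and radians):
On the way, in this order (a step that is already met when the one before it is completed fails the run):
1. the dial is wound back to the end stop (x of fence_mid in the frame of grinder below 0.02004 m), for 0.2 s.
2. the dial stands six clicks forward of the stop, the lever not yet thrown (x of fence_mid in the frame of grinder between 0.02114 and 0.02126 m and value of joint lock below 0.6 rad), for 0.2 s.
3. the lever is thrown over (value of joint lock above 0.85 rad), for 0.2 s.
At the end, for the whole second after the job is handed in: the dial rests in the sixth notch from the stop (fence bar 1.2 mm, within 0.06 mm, from where the stop puts it) and the lever is over to at least 0.85 of its 1.0 rad (x of fence_mid in the frame of grinder between 0.02114 and 0.02126 m and value of joint lock above 0.85 rad); the robot touches nothing.
It fails at once if the dial is forced more than half a click past its end stop (value of joint grip above 0.2 rad).
It fails at once if the lever is thrown while the dial is not at six clicks (value of joint lock above 0.6 rad and (x of fence_mid in the frame of grinder below 0.0211 m or x of fence_mid in the frame of grinder above 0.0213 m)).
It fails at once if a piece of glass, the stone, the jar or the cup is moved by more than 20 mm (distance of any of blank_center, stone_center, weight_center, frit_center, blockcup_center from where it was at the start of the episode above 0.02 m).
It also fails if it takes over 72 s, if anything falls off the work surface, if the arm or the gripper's body presses on something with over 40 N, if the wrist force passes 120 N, or if a joint passes its speed limit or range.

## Working session

There is one attempt and no reset: what is moved stays moved. The work goes in short steps, Python scripts to look and compute and a tool call to move; the robot and the scene stay as the last step left them, time stands still between calls to the robot, and variables do not carry over. Pictures are saved under pics/ and viewed, at most 10 in all, crops included, and the job is handed in when it is done.

Besides the shell and the picture viewer there is one more tool, called as name([rows], argument=value, ...), one row to a line, values as JSON. play_rows: Moves the arm, as the interface text tells. Its arguments: {"type":"object","properties":{"motion":{"type":"array","items":{"type":"array","items":{"type":"array","items":{"type":"number"}}}},"jaw":{"type":"number"},"squeeze":{"type":"number"}},"required":["motion"]}

```bash
mkdir -p pics; ls
python3 - <<'E'
from bench import sensors, optics, job, r
import cv2
print(sensors.sense())
for n in("scene","side"):
    s=optics.snapshot(n); cv2.imwrite(f"pics/{n}0.png",s["pixels"][:,:,::-1]); print(n,s["mtx"],s["R"],s["t"])
E
```

```text
pics
{'time': 0.0, 'joint_pos': array([ 6.12825272e+01,  7.51523166e+00,  8.53284347e+01,  1.37772864e-03,
        8.72612029e+01, -4.89471562e+00]), 'qd': array([-0.08696369, -0.09981928, -0.00792035, -0.02245576, -0.07531954,
        0.03690528]), 'joint_efforts': array([ 4.40968925e-04, -5.69399321e+01, -5.00552416e+01, -1.38982459e-04,
        1.51069608e-02,  9.25361223e-05]), 'tool_pos': array([242.07244495, 548.41034552, 230.2512324 ]), 'tcp_rot': array([-1.79895631e+02, -1.03189835e-02,  1.56177166e+02]), 'ft_force': array([-0.00988732,  0.6878122 , -0.13294409]), 'wrist_torque': array([ 0.07218816, -0.05365611, -0.0529301 ]), 'grip_force': 0.0, 'finger_gap': 85.45141485018922}
scene [[384.39486172   0.         259.3648547 ]
 [  0.         384.39486172 191.24986866]
 [  0.           0.           1.        ]] [[-0.85552583  0.51740555  0.01915866]
 [ 0.34670155  0.59996555 -0.72099887]
 [-0.38454335 -0.61019082 -0.69267133]] [ 442.80300104 -110.11867144 1253.16005612]
side [[444.81481666   0.         253.52985424]
 [  0.         444.81481666 196.15791762]
 [  0.           0.           1.        ]] [[ 0.9240354  -0.38203639  0.01437988]
 [-0.25314272 -0.63959927 -0.72583162]
 [ 0.28649145  0.66705395 -0.6877221 ]] [-509.59002691  220.68820517 1039.06709198]
```

View pics/scene0.png

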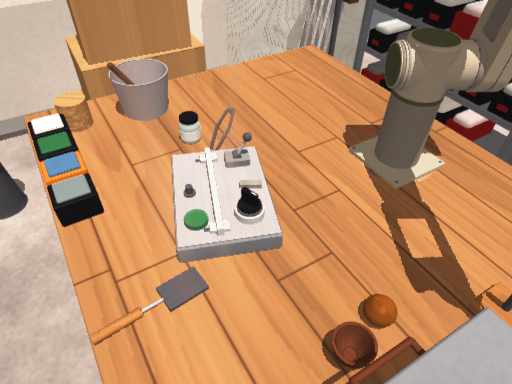

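View pics/side0.png

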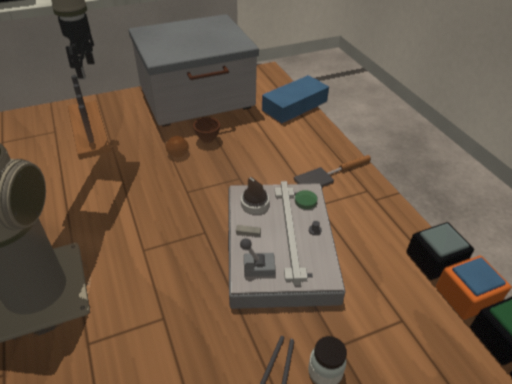

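The grinder shows in both views: in scene the dial is at (249,204) and the lever ball at (247,137), in side they are at (255,195) and (246,244). Next I'll zoom in and cast rays.

```bash
cat > h.py <<'E'
from bench import sensors, optics, job, r
import cv2, numpy as np
from scipy.spatial.transform import Rotation as Ro
def ray(s,uv):
    d=np.linalg.inv(s["mtx"])@[uv[0],uv[1],1]; return -s["R"].T@s["t"], s["R"].T@d
def plane(s,uv,z):
    o,d=ray(s,uv); return o+d*(z-o[2])/d[2]
def tri(s1,a,s2,b):
    A=[];B=[]
    for s,uv in((s1,a),(s2,b)):
        o,d=ray(s,uv); d=d/np.linalg.norm(d); P=np.eye(3)-np.outer(d,d); A.append(P);B.append(P@o)
    return np.linalg.lstsq(np.vstack(A),np.hstack(B),rcond=None)[0]
def wristcam(w,st):
    T=np.eye(4);T[:3,:3]=Ro.from_euler('xyz',st["tcp_rot"],degrees=True).as_matrix();T[:3,3]=st["tool_pos"]
    C=np.linalg.inv(T@w["T_tool_cam"]); w["R"]=C[:3,:3];w["t"]=C[:3,3]; return w
E
python3 - <<'E'
from h import *
a=optics.snapshot("scene");b=optics.snapshot("side")
print([plane(a,p,60).round() for p in((279,236),(178,245),(173,154),(258,148))])
print([plane(b,p,60).round() for p in((230,186),(322,184),(343,293),(230,294))])
print("ball",tri(a,(247,137),b,(246,244)))
c=cv2.resize(a["pixels"][125:265,160:295],None,fx=4,fy=4,interpolation=3)
d=cv2.resize(b["pixels"][170:310,220:350],None,fx=4,fy=4,interpolation=3)[:,:]
cv2.imwrite("pics/c1.png",cv2.resize(np.hstack([c,d]),None,fx=.75,fy=.75)[:,:,::-1])
E
```

```text
[array([539., 124.,  60.]), array([759.,  28.,  60.]), array([ 639., -299.,   60.]), array([ 404., -198.,   60.])]
[array([527., 112.,  60.]), array([767.,  26.,  60.]), array([ 636., -307.,   60.]), array([ 405., -217.,   60.])]
ball [ 463.11288094 -163.67953645  144.11679072]
```

View pics/c1.png

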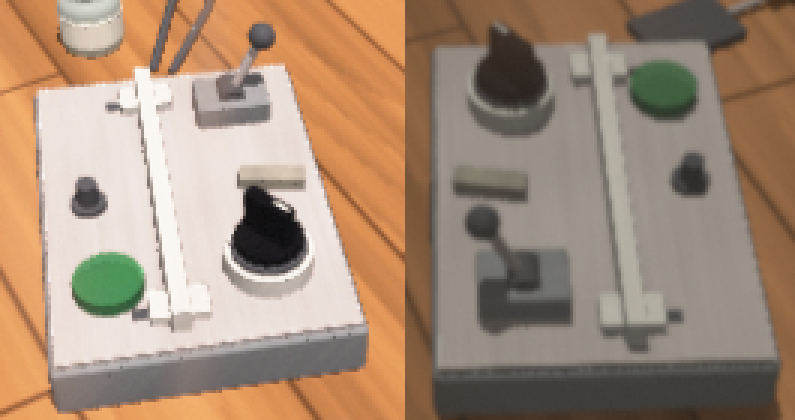

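```bash
cat >> h.py <<'E'
def rel(p,yaw,st=None):
    "tool-axis shift (cm) and turn (deg) from the measured pose to world p, tool down at yaw"
    st=st or sensors.sense(); R=Ro.from_euler('xyz',st["tcp_rot"],degrees=True)
    d=R.inv().apply(np.array(p)-st["tool_pos"])/10
    w=(R.inv()*Ro.from_euler('xyz',[180,0,yaw],degrees=True)).as_rotvec(degrees=True)
    return d.round(2),w.round(1)
E
python3 - <<'E'
from h import *
w=optics.snapshot("wrist");print(w["T_tool_cam"].round(3),w["mtx"],r.pinch_z)
print(rel((564,25,300),156))
print(rel((564,25,300),92))
E
```

```text
[[-0.00000e+00 -9.66000e-01 -2.60000e-01  6.52470e+01]
 [ 1.00000e+00 -0.00000e+00  0.00000e+00 -4.05000e-01]
 [-1.00000e-03 -2.60000e-01  9.66000e-01 -1.41935e+02]
 [ 0.00000e+00  0.00000e+00  0.00000e+00  1.00000e+00]] [[345.37465457   0.         258.26197265]
 [  0.         345.37465457 193.29377537]
 [  0.           0.           1.        ]] 18.700000000000003
(array([-50.59, -34.91,  -6.9 ]), array([-0.1, -0. ,  0.2]))
(array([-50.59, -34.91,  -6.9 ]), array([-0.1,  0. , 64.2]))
```

play_rows([
  [[-4.9,-3.4,-0.7,0,0,0],[-8.9,-6.1,-1.2,0,0,0],[-12.8,-8.8,-1.8,0,0,0],[-16.7,-11.6,-2.3,0,0,0],[-20,-13.8,-2.7,0,0,0]],
])

```text
time: 0.75
tool_pos: [370.3, 339.9, 258.7]
tcp_rot: [180.0, 0.0, 156.2]
ft_force: [1.1, 0.4, 0.6]
finger_gap: 85.6
grip_force: 0.0
```

play_rows([
  [[-4,-2.8,-0.6,0,0,0],[-8,-5.6,-1.1,0,0,0],[-12,-8.3,-1.6,0,0,0],[-16,-11,-2.1,0,0,0],[-20,-13.8,-2.7,0,0,0]],
])

```text
time: 1.25
tool_pos: [497.4, 133.0, 285.5]
tcp_rot: [180.0, 0.0, 156.2]
ft_force: [0.3, 1.5, 0.6]
finger_gap: 85.1
grip_force: 0.0
```

play_rows([
  [[-3,-2.1,-0.5,0,0,8],[-6,-4.2,-0.8,0,0,16],[-9,-6.2,-1.2,0,0,24],[-10.6,-7.3,-1.5,0,0,32],[-10.6,-7.3,-1.5,0,0,40]],
])

```text
time: 1.75
tool_pos: [565.3, 22.5, 300.3]
tcp_rot: [-180.0, 0.0, 115.7]
ft_force: [0.4, 0.3, 0.1]
finger_gap: 85.4
grip_force: 0.0
```

play_rows([
  [[0,0,0,0,0,8],[0,0,0,0,0,16],[0,0,0,0,0,24],[0,0,0,0,0,24],[0,0,0,0,0,24]],
])

```text
time: 2.25
tool_pos: [564.2, 25.3, 300.2]
tcp_rot: [-180.0, -0.0, 92.4]
ft_force: [0.7, 0.6, -0.1]
finger_gap: 84.9
grip_force: 0.0
```

Run:
```python
from h import *
st=sensors.sense(); w=wristcam(optics.snapshot("wrist"),st)
print(st["tool_pos"],st["tcp_rot"],st["joint_pos"].round(1),st["time"])
cv2.imwrite("pics/w1.png",w["pixels"][:,:,::-1])
```

```text
[564.20012583  25.26983664 300.1827274 ] [-1.79990862e+02 -2.39823272e-03  9.24173399e+01] [-2.6  1.  85.   0.  94.1 -5.1] 2.25
```

View pics/w1.png

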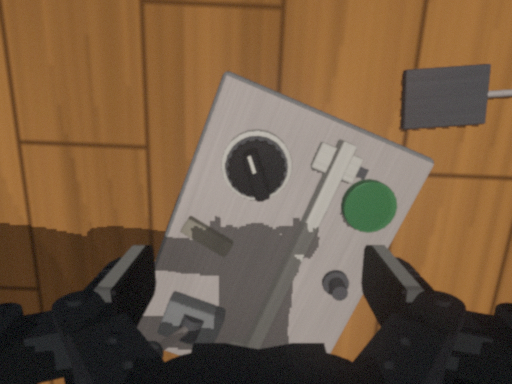

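The wrist view shows the dial at about (257,166), with its white line running from (248,156) to (255,173). Two deck corners sit at (225,73) and (434,161).

Run:
```python
from h import *
st=sensors.sense(); w=wristcam(optics.snapshot("wrist"),st)
g=cv2.cvtColor(w["pixels"],cv2.COLOR_RGB2GRAY)
m=np.zeros_like(g); m[125:210,215:300]=255
dk=((g<70)&(m>0)).astype(np.uint8)
n,l,s,c=cv2.connectedComponentsWithStats(dk); i=1+s[1:,4].argmax(); print(s[i],c[i])
cn=cv2.findContours((l==i).astype(np.uint8),0,1)[0][0]; h=cv2.convexHull(cn); 
(x,y),R=cv2.minEnclosingCircle(h); print("encl",x,y,R, cv2.fitEllipse(h))
print("disc at z99",plane(w,(x,y),96), plane(w,c[i],99))
# white line inside disc hull
hm=np.zeros_like(g); cv2.fillConvexPoly(hm,h,255); hm=cv2.erode(hm,np.ones((7,7)))
v,u=np.where((g>120)&(hm>0)); P=np.array([plane(w,(a,b),138) for a,b in zip(u,v)])[:,:2]
if len(P)>5:
    mu=P.mean(0); U,S,V=np.linalg.svd(P-mu); print("line",len(P),mu,np.degrees(np.arctan2(V[0,1],V[0,0])),S)
A=plane(w,(225,73),60);B=plane(w,(434,161),60);print(A,B,np.linalg.norm(A-B))
d=(B-A)/np.linalg.norm(B-A); y=np.array([-d[1],d[0],0])
C=A+130*d-180*y; print("yaw",np.degrees(np.arctan2(d[1],d[0])),"c",C,"dial",C-60*d+100*y,"lever",C-60*d-110*y)
```

```text
[ 227  139   59   62 2464] [256.33969156 168.73904221]
encl 256.870361328125 169.61111450195312 30.66830062866211 ((256.2013244628906, 168.98204040527344), (57.18643569946289, 60.46142578125), 164.58164978027344)
disc at z99 [563.07332554  22.38604247  96.        ] [562.48830994  23.84591244  99.        ]
line 79 [557.68008053  35.23419114] -69.6279593718266 [41.35502472  9.88919719]
[525.66734403 116.75045736  60.        ] [760.64444409  33.38924424  60.        ] 249.3257495848016
yaw -19.53280906921232 c [588.00348329 -96.35563299  60.        ] dial [564.89113047  17.95018116  60.        ] lever [ 494.67834746 -179.96435874   60.        ]
```

play_rows([
  [[0,0,3,0,0,-6],[-0.1,-0.2,6,0,0,-12],[-0.1,-0.2,9,0,0,-17.6],[-0.1,-0.2,10,0,0,-17.6],[-0.1,-0.2,10,0,0,-17.6]],
])

```text
time: 2.85
tool_pos: [561.1, 24.2, 198.5]
tcp_rot: [-179.8, -0.1, 109.7]
ft_force: [-0.5, 0.7, -0.1]
finger_gap: 85.5
grip_force: 0.0
```

Run:
```python
from h import *
st=sensors.sense(); w=wristcam(optics.snapshot("wrist"),st)
print(st["tool_pos"],st["tcp_rot"],st["wrist_torque"],st["joint_efforts"])
cv2.imwrite("pics/w2.png",w["pixels"][:,:,::-1])
```

```text
[561.08639839  24.24545042 198.52229987] [-1.79805688e+02 -8.11564140e-02  1.09682975e+02] [ 0.01170914 -0.0155347   0.03616769] [-2.13484804e-02 -5.11822987e+01 -4.84295368e+01 -1.58264618e-03
 -4.37148828e-01 -3.39340791e-01]
```

View pics/w2.png

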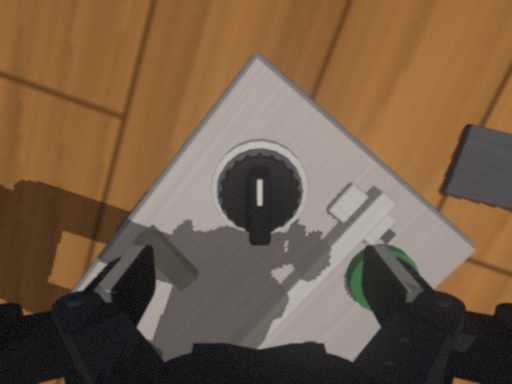

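The bar is vertical in the image at column 260, with the disc centre at about (260,193). The gripper is therefore aligned to within about 1 mm, and I can descend and grip.

play_rows([
  [[0,0.1,2.5,0,0,0],[0,0.1,5,0,0,0],[0,0.1,7,0,0,0],[0,0.1,8.6,0,0,0],[0,0.1,9.2,0,0,0]],
])

```text
time: 3.4
tool_pos: [563.3, 24.5, 108.0]
tcp_rot: [-180.0, -0.0, 109.7]
ft_force: [1.0, -0.5, 0.3]
finger_gap: 85.6
grip_force: 0.0
```

play_rows([
  [[0,0,0,0,0,0],[0,0,0,0,0,0],[0,0,0,0,0,0],[0,0,0,0,0,0],[0,0,0,0,0,0]],
], jaw=0, squeeze=40)

```text
time: 3.9
tool_pos: [562.6, 24.1, 109.0]
tcp_rot: [-179.9, 0.0, 109.8]
ft_force: [-24.8, -7.2, 29.6]
finger_gap: 13.2
grip_force: 45.3
```

play_rows([
  [[0,0,0,0,0,0],[0,0,0,0,0,0],[0,0,0,0,0,0]],
])

```text
time: 4.2
tool_pos: [562.4, 24.0, 109.3]
tcp_rot: [-179.9, 0.0, 109.8]
ft_force: [-8.6, -2.4, 9.9]
finger_gap: 13.4
grip_force: 41.6
```

Run:
```python
from h import *
s=sensors.sense(); print(s["tool_pos"],s["tcp_rot"],s["ft_force"],s["wrist_torque"],s["joint_pos"][5],s["grip_force"],s["finger_gap"],s["joint_efforts"])
```

```text
[562.35784089  23.9772278  109.27757656] [-1.79880042e+02  1.32767065e-02  1.09770266e+02] [-8.59996395 -2.42996005  9.93216915] [-0.41494627  1.58894154 -0.01825835] -22.49348496328847 41.55612409114838 13.371772314295193 [ 1.17838897e+00 -4.96181989e+01 -4.69897950e+01  1.01524796e+00
 -3.33629183e+00  1.20026260e-02]
```

play_rows([
  [[0,0,0,0,0,-5],[0,0,0,0,0,-10],[0,0,0,0,0,-15],[0,0,0,0,0,-20],[0,0,0,0,0,-22.5]],
])

```text
time: 4.7
tool_pos: [562.2, 24.0, 109.3]
tcp_rot: [-179.9, -0.1, 132.5]
ft_force: [-10.0, -3.2, 10.8]
finger_gap: 13.4
grip_force: 41.7
```

```bash
cat > s.py <<'E'
from h import *
s=sensors.sense(); print(s["time"],s["tool_pos"].round(1),s["tcp_rot"].round(2),s["ft_force"].round(1),s["wrist_torque"].round(3),s["joint_pos"][5].round(2),s["joint_efforts"][5].round(3),s["grip_force"].round(1),s["finger_gap"].round(1))
E
python3 s.py
```

```text
Traceback (most recent call last):
  File "s.py", line 2, in <module>
    s=sensors.sense(); print(s["time"],s["tool_pos"].round(1),s["tcp_rot"].round(2),s["ft_force"].round(1),s["wrist_torque"].round(3),s["joint_pos"][5].round(2),s["joint_efforts"][5].round(3),s["grip_force"].round(1),s["finger_gap"].round(1))
                                                                                                                                                                                                ^^^^^^^^^^^^^^^^^^^^^
AttributeError: 'float' object has no attribute 'round'
```

play_rows([
  [[0,0,0,0,0,-4],[0,0,0,0,0,-8],[0,0,0,0,0,-10],[0,0,0,0,0,-10]],
])

```text
time: 5.1
tool_pos: [562.1, 23.9, 109.3]
tcp_rot: [-179.9, -0.1, 142.3]
ft_force: [-10.3, -2.9, 11.8]
finger_gap: 13.0
grip_force: 41.8
```

```bash
python3 s.py
```

```text
Traceback (most recent call last):
  File "s.py", line 2, in <module>
    s=sensors.sense(); print(s["time"],s["tool_pos"].round(1),s["tcp_rot"].round(2),s["ft_force"].round(1),s["wrist_torque"].round(3),s["joint_pos"][5].round(2),s["joint_efforts"][5].round(3),s["grip_force"].round(1),s["finger_gap"].round(1))
                                                                                                                                                                                                ^^^^^^^^^^^^^^^^^^^^^
AttributeError: 'float' object has no attribute 'round'
```

play_rows([
  [[0,0,0,0,0,-4],[0,0,0,0,0,-8],[0,0,0,0,0,-12.5],[0,0,0,0,0,-12.5]],
])

```text
time: 5.5
tool_pos: [562.0, 23.9, 109.3]
tcp_rot: [-179.9, -0.1, 154.9]
ft_force: [-11.2, -3.9, 12.0]
finger_gap: 13.3
grip_force: 41.8
```

```bash
python3 s.py
```

```text
Traceback (most recent call last):
  File "s.py", line 2, in <module>
    s=sensors.sense(); print(s["time"],s["tool_pos"].round(1),s["tcp_rot"].round(2),s["ft_force"].round(1),s["wrist_torque"].round(3),s["joint_pos"][5].round(2),s["joint_efforts"][5].round(3),s["grip_force"].round(1),s["finger_gap"].round(1))
                                                                                                                                                                                                ^^^^^^^^^^^^^^^^^^^^^
AttributeError: 'float' object has no attribute 'round'
```

```bash
sed -i 's/s\["grip_force"\].*$/s["finger_gap"])/' s.py; python3 s.py
```

```text
5.5 [562.   23.9 109.3] [-1.7988e+02 -1.1000e-01  1.5493e+02] [-11.2  -3.9  12. ] [-0.387  1.932  0.04 ] -67.66 -1.286 13.304752941148616
```

play_rows([
  [[0,0,0,0,0,-2],[0,0,0,0,0,-4],[0,0,0,0,0,-4],[0,0,0,0,0,-4]],
])

```text
time: 5.9
tool_pos: [562.0, 23.8, 109.3]
tcp_rot: [-179.9, -0.1, 158.8]
ft_force: [-12.3, -3.6, 12.4]
finger_gap: 13.6
grip_force: 41.8
```

```bash
python3 s.py
```

```text
5.9 [562.   23.8 109.3] [-1.7989e+02 -1.2000e-01  1.5876e+02] [-12.3  -3.6  12.4] [-0.418  1.964 -0.104] -71.49 -0.167 13.622133494441556
```

play_rows([
  [[0,0,0,0,0,-2],[0,0,0,0,0,-2.5],[0,0,0,0,0,-2.5]],
])

```text
time: 6.2
tool_pos: [562.0, 23.8, 109.2]
tcp_rot: [-179.9, -0.1, 161.3]
ft_force: [-11.8, -3.6, 11.8]
finger_gap: 12.9
grip_force: 41.8
```

```bash
python3 s.py
```

```text
6.2 [562.   23.8 109.2] [-1.7989e+02 -1.3000e-01  1.6128e+02] [-11.8  -3.6  11.8] [-0.449  2.01  -0.163] -74.01 -0.314 12.937301397294451
```

play_rows([
  [[0,0,0,0,0,-5],[0,0,0,0,0,-10],[0,0,0,0,0,-15],[0,0,0,0,0,-16],[0,0,0,0,0,-16]],
])

```text
time: 6.7
tool_pos: [561.9, 23.7, 109.2]
tcp_rot: [-179.9, -0.2, 177.3]
ft_force: [-11.9, -4.0, 13.0]
finger_gap: 13.3
grip_force: 41.9
```

```bash
python3 s.py
```

```text
6.7 [561.9  23.7 109.2] [-1.7992e+02 -1.7000e-01  1.7731e+02] [-11.9  -4.   13. ] [-0.546  2.1   -0.046] -90.04 -0.387 13.330641394461418
```

play_rows([
  [[0,0,0,0,0,-2],[0,0,0,0,0,-4],[0,0,0,0,0,-4],[0,0,0,0,0,-4]],
])

```text
time: 7.1
tool_pos: [561.8, 23.7, 109.2]
tcp_rot: [-179.9, -0.2, -178.7]
ft_force: [-11.2, -4.3, 12.8]
finger_gap: 13.5
grip_force: 41.9
```

```bash
python3 s.py
```

```text
7.1 [561.8  23.7 109.2] [-179.93   -0.18 -178.74] [-11.2  -4.3  12.8] [-0.502  2.168 -0.057] -93.99 -0.166 13.50055109303399
```

play_rows([
  [[0,0,0,0,0,-2],[0,0,0,0,0,-2.5],[0,0,0,0,0,-2.5]],
])

```text
time: 7.4
tool_pos: [561.8, 23.7, 109.2]
tcp_rot: [-179.9, -0.2, -176.2]
ft_force: [-12.3, -3.8, 12.4]
finger_gap: 13.1
grip_force: 41.9
```

```bash
python3 s.py
```

```text
7.4 [561.8  23.7 109.2] [-179.94   -0.18 -176.23] [-12.3  -3.8  12.4] [-0.54   2.176 -0.161] -96.51 -0.313 13.123850637233351
```

Same curve as the previous click, so this isn't the stop yet. I'll go on to the fourth notch and probe there.

play_rows([
  [[0,0,0,0,0,-5],[0,0,0,0,0,-10],[0,0,0,0,0,-15],[0,0,0,0,0,-16],[0,0,0,0,0,-16]],
])

```text
time: 7.9
tool_pos: [561.8, 23.6, 109.2]
tcp_rot: [-180.0, -0.2, -160.2]
ft_force: [-12.5, -4.6, 13.2]
finger_gap: 13.8
grip_force: 41.9
```

```bash
python3 s.py
```

```text
7.9 [561.8  23.6 109.2] [-179.98   -0.21 -160.19] [-12.5  -4.6  13.2] [-0.641  2.23   0.019] -112.54 -0.385 13.78321775567693
```

play_rows([
  [[0,0,0,0,0,-2],[0,0,0,0,0,-4],[0,0,0,0,0,-4],[0,0,0,0,0,-4]],
])

```text
time: 8.3
tool_pos: [561.8, 23.5, 109.2]
tcp_rot: [180.0, -0.2, -156.3]
ft_force: [-12.6, -3.7, 13.3]
finger_gap: 13.3
grip_force: 42.2
```

```bash
python3 s.py
```

```text
8.3 [561.8  23.5 109.2] [ 180.     -0.2  -156.28] [-12.6  -3.7  13.3] [-0.706  2.284 -0.446] -116.47 -0.576 13.339116573666375
```

Torque jumped to -0.45 N m, so this is the stop, four clicks back. I'll return to its notch, rest there, then wind 135° clockwise.

play_rows([
  [[0,0,0,0,0,2],[0,0,0,0,0,4],[0,0,0,0,0,4],[0,0,0,0,0,4],[0,0,0,0,0,4]],
])

```text
time: 8.8
tool_pos: [561.8, 23.5, 109.2]
tcp_rot: [-180.0, -0.2, -160.2]
ft_force: [-12.5, -4.0, 13.0]
finger_gap: 13.2
grip_force: 41.9
```

```bash
python3 s.py
```

```text
8.8 [561.8  23.5 109.2] [-179.98   -0.2  -160.24] [-12.5  -4.   13. ] [-0.617  2.263 -0.019] -112.49 -0.003 13.21606576798024
```

play_rows([
  [[0,0,0,0,0,6],[0,0,0,0,0,13],[0,0,0,0,0,20],[0,0,0,0,0,27],[0,0,0,0,0,34]],
])

```text
time: 9.3
tool_pos: [561.9, 23.7, 109.2]
tcp_rot: [-179.9, -0.1, 165.5]
ft_force: [-11.4, -3.9, 11.7]
finger_gap: 13.0
grip_force: 41.9
```

play_rows([
  [[0,0,0,0,0,7],[0,0,0,0,0,14],[0,0,0,0,0,21],[0,0,0,0,0,28],[0,0,0,0,0,34]],
])

```text
time: 9.8
tool_pos: [562.1, 23.9, 109.2]
tcp_rot: [-179.9, -0.0, 131.5]
ft_force: [-9.8, -3.2, 11.2]
finger_gap: 13.5
grip_force: 41.8
```

play_rows([
  [[0,0,0,0,0,7],[0,0,0,0,0,14],[0,0,0,0,0,21],[0,0,0,0,0,28],[0,0,0,0,0,34]],
])

```text
time: 10.3
tool_pos: [562.3, 23.9, 109.2]
tcp_rot: [-179.9, 0.0, 97.5]
ft_force: [-9.2, -3.1, 9.8]
finger_gap: 13.6
grip_force: 41.6
```

play_rows([
  [[0,0,0,0,0,7],[0,0,0,0,0,14],[0,0,0,0,0,21],[0,0,0,0,0,28],[0,0,0,0,0,33]],
])

```text
time: 10.8
tool_pos: [562.6, 23.8, 109.2]
tcp_rot: [-180.0, 0.1, 64.5]
ft_force: [-7.9, -1.7, 8.8]
finger_gap: 13.6
grip_force: 41.5
```

play_rows([
  [[0,0,0,0,0,0],[0,0,0,0,0,0],[0,0,0,0,0,0]],
])

```text
time: 11.1
tool_pos: [562.6, 23.8, 109.2]
tcp_rot: [-180.0, 0.1, 64.8]
ft_force: [-7.4, -2.2, 8.9]
finger_gap: 13.6
grip_force: 41.5
```

```bash
python3 s.py
```

```text
11.1 [562.6  23.8 109.2] [-1.7995e+02  1.0000e-01  6.4760e+01] [-7.4 -2.2  8.9] [-0.577  1.391  0.004] 22.51 0.003 13.626715277068095
```

play_rows([
  [[0,0,0,0,0,0],[0,0,0,0,0,0],[0,0,0,0,0,0],[0,0,0,0,0,0],[0,0,0,0,0,0]],
], jaw=1)

```text
time: 11.6
tool_pos: [563.2, 24.6, 108.2]
tcp_rot: [-180.0, -0.0, 64.8]
ft_force: [0.5, -0.0, 1.4]
finger_gap: 83.6
grip_force: 0.0
```

play_rows([
  [[0,0,-2,0,0,0],[0,0,-5,0,0,0],[0,0,-9,0,0,0],[0,0,-12,0,0,0],[0,0,-12,0,0,0]],
])

```text
time: 12.1
tool_pos: [566.2, 24.4, 234.5]
tcp_rot: [179.5, -0.2, 64.8]
ft_force: [0.4, -0.4, 0.7]
finger_gap: 85.6
grip_force: 0.0
```

Run:
```python
from h import *
st=sensors.sense(); w=wristcam(optics.snapshot("wrist"),st)
print(st["tool_pos"],st["tcp_rot"])
cv2.imwrite("pics/w3.png",w["pixels"][:,:,::-1])
```

```text
[566.15886823  24.445139   234.45871624] [179.50064812  -0.2113442   64.77929665]
```

View pics/w3.png

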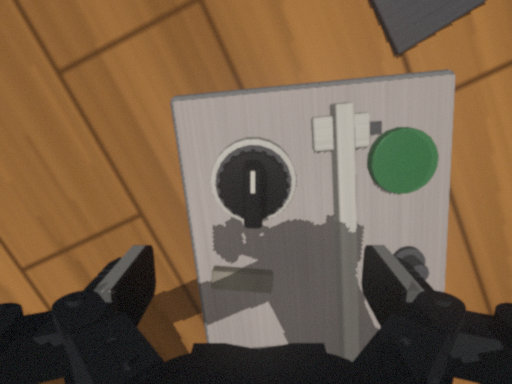

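The bar is still vertical at column 253 (yaw 64.8), so the dial held six clicks after release. Next is the lever: shut fingers, move in front of it and turn.

play_rows([
  [[-4,-1.2,0,0,0,0],[-8.5,-2.5,0,0,0,0],[-13,-3.8,0,0,0,0],[-17.5,-5.1,0,0,0,0],[-21.7,-6.3,0,0,0,0]],
], jaw=0)

```text
time: 12.65
tool_pos: [411.6, -145.7, 226.5]
tcp_rot: [-179.9, 0.0, 64.8]
ft_force: [0.3, 0.1, 0.3]
finger_gap: 12.1
grip_force: 0.0
```

play_rows([
  [[0,0,0,0,0,-8],[0,0,0,0,0,-16],[0,0,0,0,0,-24],[0,0,0,0,0,-32],[0,0,0,0,0,-40]],
])

```text
time: 13.15
tool_pos: [413.0, -144.7, 226.6]
tcp_rot: [-179.9, -0.1, 105.1]
ft_force: [0.5, -0.0, -0.9]
finger_gap: 0.1
grip_force: 0.0
```

play_rows([
  [[0,0,0,0,0,-8],[0,0,0,0,0,-16],[0,0,0,0,0,-24],[0,0,0,0,0,-32],[0,0,0,0,0,-40]],
])

```text
time: 13.65
tool_pos: [413.1, -144.6, 226.6]
tcp_rot: [-180.0, -0.1, 145.1]
ft_force: [-0.3, -0.2, -0.1]
finger_gap: 0.3
grip_force: 0.0
```

play_rows([
  [[0,0,0,0,0,-8],[0,0,0,0,0,-15],[0,0,0,0,0,-15],[0,0,0,0,0,-15]],
])

```text
time: 14.05
tool_pos: [413.3, -144.7, 227.2]
tcp_rot: [180.0, -0.1, 159.6]
ft_force: [-1.1, -0.4, -0.4]
finger_gap: 0.0
grip_force: 0.0
```

Run:
```python
from h import *
st=sensors.sense(); w=wristcam(optics.snapshot("wrist"),st)
print(st["tool_pos"],st["tcp_rot"],st["time"]); print(rel((416,-145.5,135),159.5))
for z in (143,152): 
    p=w["mtx"]@(w["R"]@[457.5,-161,z]+w["t"]); print(p[:2]/p[2])
cv2.imwrite("pics/w4.png",w["pixels"][:,:,::-1])
```

```text
[ 413.3083907  -144.72464838  227.22712706] [ 1.79990973e+02 -9.72443207e-02  1.59565415e+02] 14.05
(array([-0.28,  0.02,  9.24]), array([ 0. , -0.1,  0.1]))
[258.932126   262.96673453]
[258.96523497 268.86131012]
```

View pics/w4.png

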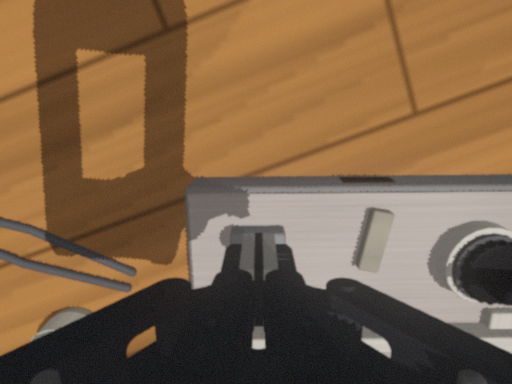

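The block on the deck spans columns 230–288 at row 228 and is centred under the fingers, so they line up laterally. The ball is hidden behind them. I'll lower, check the block-front position, then push.

Run:
```python
from h import *
st=sensors.sense(); w=wristcam(optics.snapshot("wrist"),st)
x=np.array([.937,-.35,0]);y=np.array([.35,.937,0])
for uv,z,n in(((259,228),85,"block front, x=-35"),((259,190),60,"deck front x=-70"),((190,200),60,"deck right y=-70")):
    p=plane(w,uv,z)-[489,-172.7,0]; print(n,p@x,p@y)
```

```text
block front, x=-35 -38.11375550085572 0.15063275174442317
deck front x=-70 -66.06552611933579 0.17670559969160388
deck right y=-70 -56.38637610498957 -64.14999311843326
```

play_rows([
  [[-0.1,0,3,0,0,0],[-0.1,0,6,0,0,0],[-0.1,0,8,0,0,0],[-0.1,0,9.2,0,0,0],[-0.1,0,9.2,0,0,0]],
])

```text
time: 14.65
tool_pos: [413.5, -144.7, 134.5]
tcp_rot: [180.0, -0.2, 159.7]
ft_force: [0.4, 0.2, -0.6]
finger_gap: 0.4
grip_force: 0.0
```

play_rows([
  [[-2,0,0,0,0,0],[-3.5,0,0,0,0,0],[-5,0,0,0,0,0],[-6.2,0,0,0,0,0],[-7.2,0,0,0,0,0]],
])

```text
time: 15.15
tool_pos: [483.7, -170.8, 137.8]
tcp_rot: [-180.0, 0.1, 159.7]
ft_force: [-0.5, -0.1, 1.8]
finger_gap: 0.2
grip_force: 0.5
```

play_rows([
  [[-0.5,0,0,0,0,0],[-0.9,0,0,0,0,0],[-1.2,0,0,0,0,0],[-1.3,0,0,0,0,0],[-1.3,0,0,0,0,0]],
])

```text
time: 15.65
tool_pos: [494.4, -174.6, 136.2]
tcp_rot: [-180.0, -0.0, 159.8]
ft_force: [-1.2, 1.1, -1.0]
finger_gap: -0.2
grip_force: 0.0
```

```bash
python3 s.py
python3 - <<'E'
from h import *
a=optics.snapshot("scene");b=optics.snapshot("side")
c=cv2.resize(a["pixels"][110:250,180:300],None,fx=3.3,fy=3.3,interpolation=3)
d=cv2.resize(b["pixels"][170:310,220:340],None,fx=3.3,fy=3.3,interpolation=3)
cv2.imwrite("pics/c2.png",np.hstack([c,d])[:,:,::-1])
E
```

```text
15.65 [ 494.4 -174.6  136.2] [-1.8000e+02 -1.0000e-02  1.5978e+02] [-1.2  1.1 -1. ] [ 0.008 -0.005  0.023] -94.84 0.005 -0.2425737953718399
```

View pics/c2.png

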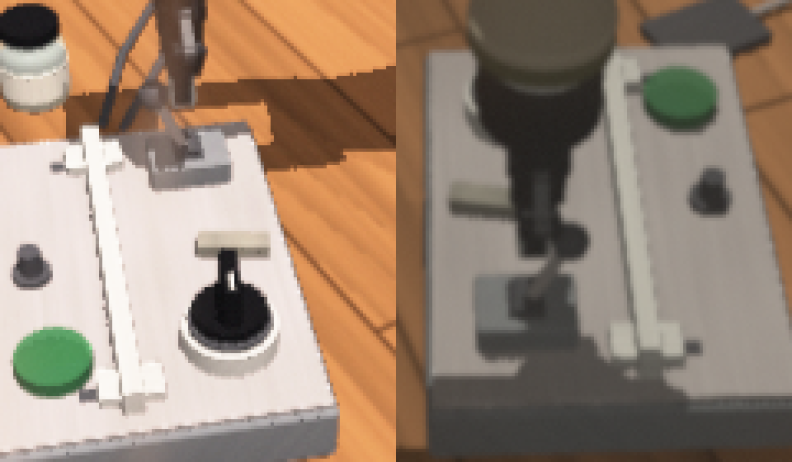

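The lever has gone over: the ball is at scene (225.5,138.8) and side (273,243). I'll triangulate it, then nudge on until the stop pushes back.

Run:
```python
from h import *
a=optics.snapshot("scene");b=optics.snapshot("side")
p=tri(a,(225.5,138.8),b,(273,243)); q=np.array([463.1,-163.7,144.1]); print(p,np.linalg.norm(p-q))
```

```text
[ 518.9977556  -184.10663621  145.2492929 ] 59.517314761988786
```

play_rows([
  [[-0.1,0,0,0,0,0],[-0.2,0,0,0,0,0],[-0.3,0,0,0,0,0],[-0.3,0,0,0,0,0]],
])

```text
time: 16.25
tool_pos: [497.3, -175.7, 136.2]
tcp_rot: [180.0, -0.0, 159.8]
ft_force: [-1.1, 0.4, -1.3]
finger_gap: -0.1
grip_force: 0.4
```

play_rows([
  [[-0.1,0,0,0,0,0],[-0.2,0,0,0,0,0],[-0.2,0,0,0,0,0]],
])

```text
time: 16.55
tool_pos: [499.3, -176.5, 136.3]
tcp_rot: [-180.0, 0.0, 159.8]
ft_force: [-1.1, 0.0, -1.4]
finger_gap: -0.1
grip_force: 0.3
```

play_rows([
  [[-0.1,0,0,0,0,0],[-0.2,0,0,0,0,0],[-0.2,0,0,0,0,0]],
])

```text
time: 16.85
tool_pos: [500.2, -176.8, 136.1]
tcp_rot: [-180.0, -0.1, 159.8]
ft_force: [-5.7, 1.8, 1.8]
finger_gap: 0.2
grip_force: 3.4
```

Resistance has risen to about 6 N, so the lever is on its stop. I'll back off, rise clear and verify.

play_rows([
  [[1,0,0,0,0,0],[3,0,0,0,0,0],[5,0,-2,0,0,0],[7,0,-6,0,0,0],[10,0,-10,0,0,0]],
])

```text
time: 17.35
tool_pos: [406.1, -142.1, 236.9]
tcp_rot: [180.0, -0.0, 159.8]
ft_force: [0.8, -1.1, 1.2]
finger_gap: 0.1
grip_force: 0.0
```

play_rows([
  [[3,0,0,0,0,0],[3,0,0,0,0,0],[3,0,0,0,0,0]],
])

```text
time: 17.65
tool_pos: [379.1, -132.3, 236.7]
tcp_rot: [-180.0, 0.2, 159.8]
ft_force: [-0.2, -0.3, -0.3]
finger_gap: 0.1
grip_force: 0.0
```

```bash
python3 s.py
python3 - <<'E'
from h import *
a=optics.snapshot("scene");b=optics.snapshot("side")
c=cv2.resize(a["pixels"][110:250,180:300],None,fx=3.3,fy=3.3,interpolation=3)
d=cv2.resize(b["pixels"][170:310,220:340],None,fx=3.3,fy=3.3,interpolation=3)
cv2.imwrite("pics/c3.png",np.hstack([c,d])[:,:,::-1])
E
```

```text
17.65 [ 379.1 -132.3  236.7] [-1.7998e+02  1.5000e-01  1.5977e+02] [-0.2 -0.3 -0.3] [-0.018 -0.01   0.018] -96.32 -0.022 0.07698255046541515
```

View pics/c3.png

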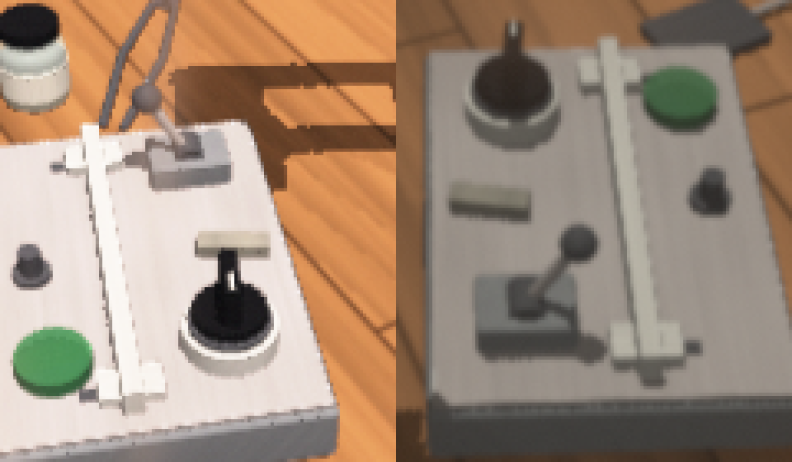

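The lever is fully over, with the ball at crop positions (147,97) and (579,243). The dial is unchanged, the other pieces in the crop (stone, green glass, jar) look unmoved, and the arm is clear, so I'm handing in.

```bash
python3 -c "
from bench import job; print(job.hand_in())"
```

```text
the job is handed in; nothing more can be done
None
```

The job is handed in, with no verdict returned: I wound the dial back four clicks to the end stop, turned it six clicks clockwise, and threw the lever over until its stop pushed back at about 6 N; in the last images the dial and lever stay as set, the stone, green glass and jar look unmoved (I did not re-check the paperweight and cup), and the arm is clear.

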